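# Make up two shoe repair kits

## Robot

A 7-joint arm with a two-finger parallel gripper is mounted at the origin on the work surface. World frame = base frame: x ahead of the robot, y to its left, z up, the work surface at z = 0. Lengths are in m, angles in rad, forces in N, time in s.
With the tool pointing down it reaches from about 0.425 to 0.925 m from the base axis. Payload 6.8 kg.
Tool frame: the origin (TCP) lies midway between the tips of the shut fingers; the grasp point (between the pads) lies r.grip_point_offset behind it (r.grip_point_offset is the distance from the TCP to the grasp point, in m); z points along the fingers, y is the line along which they close (so a half turn about z gives the same grasp; the last joint's range is limited). The gripper opens to 85 mm and grips with 20 to 120 N. Pads are 22 mm wide; open, the fingers measure 114 mm over their backs; the gripper's body (76 mm by 85 mm) begins 54 mm behind the grasp point. The pads swing forward as they close: fully open they stand 13 mm farther back than shut.
Start: joints at [1.089, 0.477, 0.022, 1.555, -0.011, 1.109, -0.083], TCP at [0.246, -0.628, 0.231] pointing down, gripper open.
Joint ranges: [-2.96, 2.96], [-0.34, 2.1], [-1.41, 1.46], [0.24, 2.44], [-1.37, 4.51], [0.17, 1.92], [-2.96, 2.96]. Speed limits (rad/s): [2.39, 2.39, 3.14, 3.14, 3.14, 3.14, 3.14].

## Interface

Orientations are given as a rotation vector (axis times angle).
In Python, from bench import r gives the robot as it stands. The module is installed in compiled form; this text tells all that it offers.
- The arm moves only by the shell command python3 -m crank 'ROWS' [FORCE]. ROWS is JSON, a list of rows, each a list of 5 numbers: the shift along the world's x, y, z in units of 200 mm (1.0 is 200 mm), then the turn about the world's z in units of 45 degrees (1.0 is 45 degrees), then the opening, from -1 (shut) to 1 (fully open). In form: [[dx, dy, dz, turn, jaw], ...]. A call has 1 to 8 rows; each row shifts and turns the commanded pose from where the row before left it; what a row does not reach is not made up. A row lasts 1/12 s, in which the tool goes at most 41.7 mm and 7.16 degrees, less where a joint would pass 70% of its speed; a pose out of reach is approached as far as the arm can. A call with a number of a shift or a turn outside -1 to 1 is refused whole. A call with a gripper value outside its range is refused whole. The fingers move at their own pace and stop on an object; FORCE is the grip in N (left out, the last holds). Time passes only in rows, so rows that do not move let the fingers close. It gives the time, the measured TCP pose, the force, the opening and the grip force at its end, in the units of the state.
- r.get_obs(): the state, without advancing time (a new reading comes with each control period).
- r.grab_frame(name): name is "side" or "top"; returns the picture (420x560x3 uint8, blue, green, red); there is no depth.
- r.camera_model(name): a dict with "fx", "fy", "cx", "cy" (pixels), "distortion" ([k1, k2, p1, p2, k3] as OpenCV has them; the pictures are not rectified), "R" (3x3) and "t" (3): a world point X has camera coordinates R X + t. Camera axes: x right, y down, z forward; pixel columns grow to the right and rows downward; lengths in m; the calibration is good to about 2 mm. A picture is of the moment at which its call begins. camera_model takes no time and is no camera call.
- r.hand_in(): hands the job in; it is judged then, once.
The state is a dict: "clock": time; "joints": joint angles; "qvel": joint speeds; "tau": joint torques, N m; "tcp_pos": TCP position; "orientation": TCP orientation; "contact_force": force on the tool from outside, world axes, zero at the start; "moment": the same for the moment, N m; "grip_width": finger opening in m; "gripper_force": force on a finger pad.
Only numpy, scipy, OpenCV 4.12 (cv2) and the standard library are available. Lean on these libraries where they do the work, as an engineer would, in place of code of your own. Each camera call takes 0.05 s, during which the arm holds its last target. There are 200 camera calls.

## Task

Make up the parts for two shoe repair jobs: put the tallest of the three heel blocks and the cork half sole into the long tray, and the lowest heel block and the full tin of tacks into the square tray. The two closed tins look alike, so lift them to feel which is heavier: that is the full one. Everything in a tray must lie right way up and flat on the tray's floor; leave the middle-height heel where it is, and the empty tin standing upright on the bench outside the trays.

Things in the scene. Friction and masses are not known exactly. Their poses are not given: they have to be found in the camera images.
- tray_long: Shallow pale wooden tray, the long one: 220 mm along its x by 140 mm along its y outside, 208 x 128 mm inside. Fixed (does not move when pushed). Origin: centre of its underside, on the bench; x and y along its sides. Floor 8 mm above the bench, walls 6 mm thick, rim 22 mm above the bench, no dividers.
- tray_square: Shallow pale wooden tray, the square one: 160 x 160 mm outside, 148 x 148 mm inside. Fixed (does not move when pushed). Origin: centre of its underside, on the bench; x and y along its sides. Floor 8 mm above the bench, walls 6 mm thick, rim 22 mm above the bench, no dividers.
- heel_tall: Shoe heel block of pale layered wood with a dark rubber layer near its foot, the tallest of three: 52 mm high. D-shaped from above, 51 mm long (x) by 50 mm wide (y): flat face at x = -25.5 mm, flat parallel sides from there to x = 0, then a half round of radius 25 mm to x = +25.5 mm. 85 g, give or take a third. Origin: centre of the underside; z up.
- heel_middle: Shoe heel block of pale layered wood with a dark rubber layer near its foot, the middle one of three: 32 mm high. D-shaped from above, 51 mm long (x) by 50 mm wide (y): flat face at x = -25.5 mm, flat parallel sides from there to x = 0, then a half round of radius 25 mm to x = +25.5 mm. 55 g, give or take a third. Origin: centre of the underside; z up.
- heel_low: Shoe heel block of pale layered wood with a dark rubber layer near its foot, the lowest of three: 16 mm high. D-shaped from above, 51 mm long (x) by 50 mm wide (y): flat face at x = -25.5 mm, flat parallel sides from there to x = 0, then a half round of radius 25 mm to x = +25.5 mm. 30 g, give or take a third. Origin: centre of the underside; z up.
- half_sole: Half sole (front part of a shoe sole) of brown cork, 100 mm long (x, -50 to +50), 20 mm thick: from x = -50 to 0 its sides are parallel and 54 mm apart (y); the toe is a round of radius 30 mm about x = +20 mm. About 40 g. Origin: centre of the underside; z up.
- tin_1: One of two closed round metal tins that look exactly alike, plain silver-grey, 57 mm in diameter, 42 mm high. One is full of tacks (about 330 g), the other empty (about 60 g), each give or take 15 percent; nothing but the weight tells which. Origin: centre of the underside; z up.
- tin_2: One of two closed round metal tins that look exactly alike, plain silver-grey, 57 mm in diameter, 42 mm high. One is full of tacks (about 330 g), the other empty (about 60 g), each give or take 15 percent; nothing but the weight tells which. Origin: centre of the underside; z up.
Things that resemble listed ones, but are neither listed nor needed, are in the scene too. Leave any yellow look-alike of the heel_middle alone. Leave any blue look-alike of the tin_1 alone.

How it is judged:
By the outcome, as a careful person would: the job done as asked, in the order asked, and still so for the second after the job is handed in, with the robot touching nothing.
It also fails if it takes over 125 s, if anything falls off the work surface, if the arm or the gripper's body presses on something with over 40 N, if the wrist force passes 120 N, or if a joint passes its speed limit or range.

## Working session

There is one attempt and no reset: what is moved stays moved. The work goes in short steps, Python scripts to look and compute and a shell command to move; the robot and the scene stay as the last step left them, time stands still between calls to the robot, and variables do not carry over. Pictures are saved under pics/ and viewed, at most 14 in all, crops included, and the job is handed in when it is done.

```bash
mkdir -p pics
python3 - <<'E'
from bench import r
import cv2,numpy as np
np.set_printoptions(precision=4,suppress=True)
for n in("top","side"):
    f=r.grab_frame(n); cv2.imwrite(f"pics/{n}0.png",f); c=r.camera_model(n); print(n,c)
    print(-np.array(c["R"]).T@np.array(c["t"]))
o=r.get_obs(); print({k:np.round(v,4) for k,v in o.items()}, r.grip_point_offset)
E
```

```text
top {'fx': 438.6471430311106, 'fy': 438.6471430311106, 'cx': 289.55512763593174, 'cy': 203.58721110136435, 'distortion': array([-0.1049,  0.    ,  0.    ,  0.    ,  0.    ]), 'R': array([[ 0.0016, -0.9993,  0.0374],
       [-0.9989, -0.0033, -0.0469],
       [ 0.047 , -0.0372, -0.9982]]), 't': array([-0.0196,  0.5193,  0.9464])}
[0.4743 0.0174 0.9698]
side {'fx': 393.04125007252503, 'fy': 393.04125007252503, 'cx': 287.82229373832547, 'cy': 212.31197366853624, 'distortion': array([0.0197, 0.    , 0.    , 0.    , 0.    ]), 'R': array([[-0.8983, -0.4393,  0.0022],
       [-0.2552,  0.5178, -0.8165],
       [ 0.3576, -0.7341, -0.5773]]), 't': array([0.4741, 0.1684, 0.7382])}
[0.2049 0.663  0.5626]
{'clock': np.float64(0.1), 'joints': array([ 1.0889,  0.4777,  0.0223,  1.5563, -0.0115,  1.1093, -0.0831]), 'qvel': array([ 0.0001, -0.0016,  0.0007, -0.0016, -0.0021, -0.0005, -0.0013]), 'tau': array([  0.004 , -59.7759,   1.6134, -28.1956,   0.0128,   0.005 ,
        -0.    ]), 'tcp_pos': array([ 0.2463, -0.6279,  0.2304]), 'orientation': array([-3.0853, -0.5835,  0.0007]), 'contact_force': array([ 0.5022, -0.2312, -0.1775]), 'moment': array([-0.026 ,  0.0143, -0.0186]), 'gripper_force': np.float64(0.0), 'grip_width': np.float64(0.0855)} 0.0187
```

View pics/top0.png

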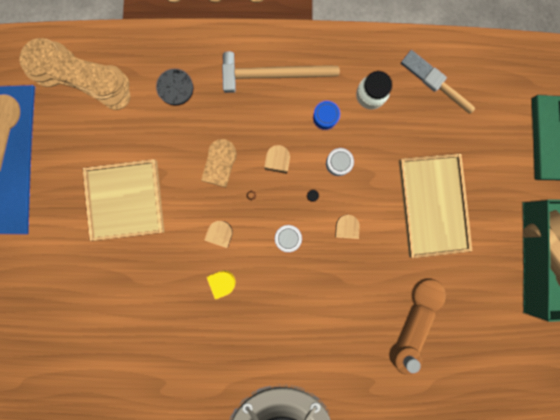

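View pics/side0.png

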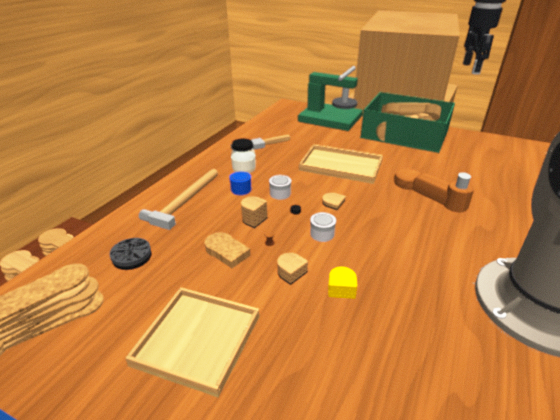

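Top view: heels at (277,158), (219,233) and (347,227); yellow decoy at (221,284). Tins at (340,161) and (288,238); the blue decoy is at (326,114) and the jar at (375,90). The half sole is at (219,161), and the cork sole pile at (75,75) is a look-alike. The square tray is at (122,199) and the long tray at (436,205). Side view: by apparent height, heel (254,210) is tall, (292,266) middle and (334,200) low. Next is a close crop of both views.

Run:
```python
import cv2,numpy as np
t=cv2.imread("pics/top0.png")[130:270,190:375]; s=cv2.imread("pics/side0.png")[165:290,190:370]
cv2.imwrite("pics/ct.png",cv2.resize(t,None,fx=4.2,fy=4.2,interpolation=cv2.INTER_CUBIC))
cv2.imwrite("pics/cs.png",cv2.resize(s,None,fx=4.4,fy=4.4,interpolation=cv2.INTER_CUBIC))
```

```text
(no output)
```

View pics/ct.png

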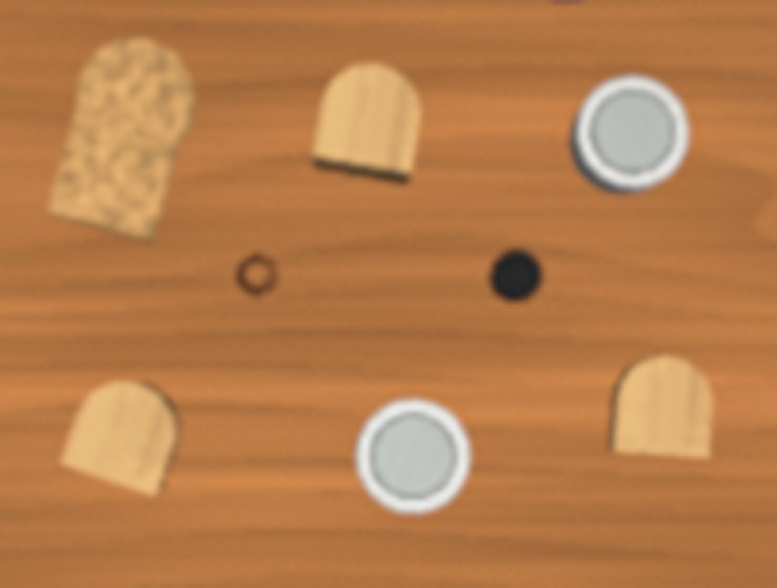

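View pics/cs.png

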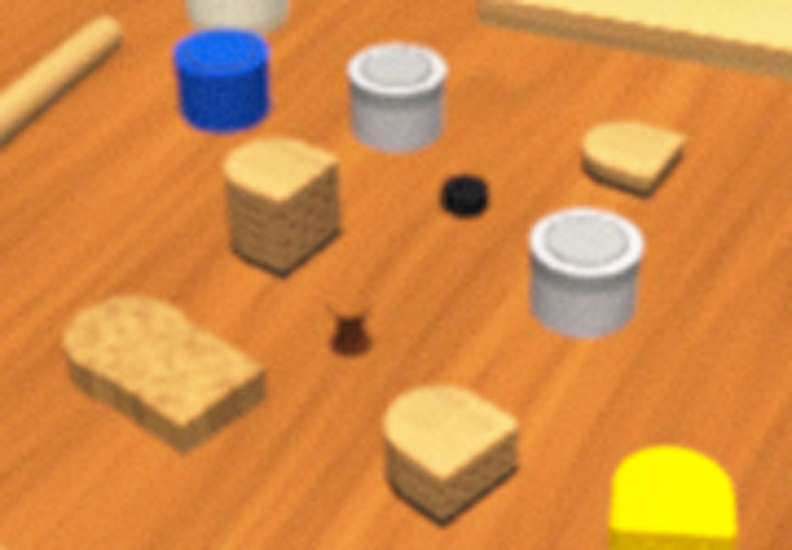

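The crops confirm it. In the side view, the block at crop (280,205) is clearly the tallest, the one at (450,455) is middle and the one at (633,157) is thin. All have the dark layer at the foot, so they are right way up. Next I measure by masks and two-view triangulation.

```bash
cat > h.py <<'E'
import cv2,numpy as np
np.set_printoptions(precision=4,suppress=True)
from bench import r
C={n:r.camera_model(n) for n in("top","side")}
def ray(n,p):
    c=C[n];K=np.array([[c["fx"],0,c["cx"]],[0,c["fy"],c["cy"]],[0,0,1]])
    q=cv2.undistortPoints(np.array(p,float).reshape(-1,1,2),K,np.array(c["distortion"])).reshape(-1,2)
    R=np.array(c["R"]);o=-R.T@np.array(c["t"]);d=np.c_[q,np.ones(len(q))]@R
    return o,d/np.linalg.norm(d,axis=1)[:,None]
def plane(n,p,z):
    o,d=ray(n,p); return o+d*((z-o[2])/d[:,2])[:,None]
def tri(pt,ps):
    o1,d1=ray("top",pt);o2,d2=ray("side",ps);out=[]
    for a,b in zip(d1,d2):
        s=np.linalg.lstsq(np.c_[a,-b],o2-o1,rcond=None)[0]
        P,Q=o1+s[0]*a,o2+s[1]*b; out.append(np.r_[(P+Q)/2,np.linalg.norm(P-Q)])
    return np.array(out)
def mask(im,kind):
    h=cv2.cvtColor(im,cv2.COLOR_BGR2HSV).astype(int);H,S,V=h[...,0],h[...,1],h[...,2]
    if kind=="wood": m=(S<150)&(S>60)&(V>195)&(H>10)
    if kind=="tin": m=(S<50)&(V>140)
    if kind=="cork": m=(S<165)&(S>60)&(V>150)&(H>10)
    return m.astype(np.uint8)*255
def blobs(m,amin=60,amax=20000):
    cs,_=cv2.findContours(m,cv2.RETR_EXTERNAL,cv2.CHAIN_APPROX_NONE);out=[]
    for c in cs:
        a=cv2.contourArea(c)
        if amin<a<amax:
            M=cv2.moments(c);out.append((np.array([M["m10"],M["m01"]])/M["m00"],a,c))
    return out
E
python3 - <<'E'
from h import *
for n in C:
    im=cv2.imread(f"pics/{n}0.png")
    for k in("wood","tin","cork"):
        print(n,k)
        for c,a,ct in blobs(mask(im,k)): 
            if 60<c[1]<390 and (80<c[0]<480): print(c.round(1),a,cv2.approxPolyDP(ct,4,True).reshape(-1,2).tolist() if k!="tin" else cv2.fitEllipse(ct))
E
```

```text
top wood
[218.1 233.6] 497.5 [[214, 221], [204, 240], [227, 247], [230, 229], [221, 220]]
[348.2 227.2] 450.0 [[341, 217], [337, 237], [357, 239], [358, 220], [348, 214]]
[122.5 199.7] 5335.5 [[154, 159], [83, 168], [90, 240], [163, 230]]
[436.8 204.8] 5592.5 [[461, 154], [406, 163], [408, 159], [402, 159], [412, 257], [444, 249], [472, 250]]
[277.6 157.6] 486.5 [[272, 146], [264, 165], [287, 170], [289, 152]]
[218.1 163. ] 822.5 [[230, 142], [225, 147], [226, 140], [220, 140], [217, 149], [218, 142], [213, 142], [204, 169], [208, 173], [201, 179], [224, 184], [229, 168], [222, 166], [234, 156], [226, 155]]
[458.6  96.1] 142.0 [[442, 83], [474, 109]]
[287.6  70.6] 482.5 [[339, 69], [235, 73]]
[83.1 70.8] 1349.0 [[40, 46], [40, 59], [53, 64], [48, 73], [58, 76], [53, 67], [60, 64], [63, 78], [75, 77], [73, 82], [84, 86], [95, 80], [101, 93], [111, 91], [114, 80], [120, 82], [123, 76], [127, 88], [127, 79], [113, 67], [101, 71], [92, 63], [88, 69], [72, 57], [78, 61], [72, 66], [66, 59], [68, 70], [52, 56], [62, 58], [60, 51], [49, 50], [51, 41], [45, 39]]
top tin
[413.2 365.8] 115.0 (
[... 2213 characters left out ...]
63], [291, 280], [292, 273], [304, 265], [306, 269], [307, 261]]
[225.3 246.3] 742.5 [[207, 237], [212, 254], [219, 253], [232, 264], [248, 249], [225, 233]]
[252.3 203.1] 256.5 [[241, 204], [252, 212], [266, 201], [249, 196]]
[333.  198.8] 213.0 [[322, 198], [336, 207], [345, 196], [326, 193]]
[187.8 192. ] 494.0 [[216, 170], [160, 211], [143, 208], [138, 217], [146, 209], [174, 218], [169, 213]]
[341.4 163. ] 2076.5 [[299, 164], [301, 170], [372, 183], [382, 156], [313, 145]]
[275.6 139.1] 125.0 [[289, 136], [251, 139], [261, 138], [264, 147]]
[381.3 130.9] 70.5 [[384, 122], [378, 129], [381, 139]]
[414.8 109.2] 557.5 [[386, 109], [432, 118], [425, 110], [440, 111], [429, 103], [392, 103]]
```

Run:
```python
from h import *
P=lambda n,t,s:print(n,tri([t],[s])[0])
P("tall",[277.6,157.6],[252.3,202.8]);P("mid",[218.1,233.6],[290.6,262.2]);P("low",[348.2,227.2],[332.9,198.5])
P("tinA(far)",[340,161],[279.8,180.9]);P("tinB(near)",[287.9,238.2],[322.9,220.3])
print("sq rim"); q=tri([[154,159],[83,168],[90,240],[163,230]],[[126,357],[217,396],[258,308],[180,287]]);
print(q)
# alternative: tray corners from the top only at rim height
for nm,cs in(("sq",[[154,159],[83,168],[90,240],[163,230]]),("long",[[462,154],[402,159],[412,257],[472,250]])):
    w=plane("top",cs,.022);print(nm,w[:,:2],w.mean(0),np.linalg.norm(np.diff(np.r_[w,w[:1]],axis=0),axis=1))
im=cv2.imread("pics/top0.png");ims=cv2.imread("pics/side0.png")
m=cv2.morphologyEx(mask(cv2.GaussianBlur(im,(5,5),0),"wood"),cv2.MORPH_CLOSE,np.ones((5,5)))
def rect(c,z):
    w=plane("top",c.reshape(-1,2),z)[:,:2];(x,y),s,a=cv2.minAreaRect((w*1000).astype(np.float32));return np.round([x,y,*s,a],1)
for (u,v),z in(((277,158),.052),((218,233),.032),((348,227),.016),((219,161),.02),((122,200),.022),((437,205),.022)):
    b=min(blobs(m),key=lambda b:np.hypot(*(b[0]-(u,v))));print(b[0],b[1],rect(b[2],z))
ms=cv2.morphologyEx(mask(cv2.GaussianBlur(ims,(5,5),0),"wood"),cv2.MORPH_CLOSE,np.ones((3,3)))
for b in blobs(ms):
    if 200<b[0][0]<260: print("side",b[0],b[1])
```

```text
tall [0.6159 0.0087 0.0466 0.0014]
mid [0.4546 0.1353 0.0278 0.0016]
low [ 0.4693 -0.1473  0.0095  0.0031]
tinA(far) [ 0.6116 -0.1258  0.0358  0.0021]
tinB(near) [ 0.4455 -0.0137  0.0362  0.0018]
sq rim
[[ 0.6716  0.3502 -0.1396  0.0835]
 [ 0.5287  0.4236 -0.025   0.153 ]
 [ 0.4236  0.3562  0.1399  0.0425]
 [ 0.5137  0.2857  0.0765  0.1353]]
sq [[0.615  0.2771]
 [0.5954 0.4347]
 [0.4384 0.4153]
 [0.461  0.2549]] [0.5275 0.3455 0.022 ] [0.1588 0.1583 0.162  0.1556]
long [[ 0.632  -0.4062]
 [ 0.6186 -0.267 ]
 [ 0.4024 -0.2874]
 [ 0.4165 -0.4259]] [ 0.5174 -0.3466  0.022 ] [0.1398 0.2172 0.1392 0.2163]
[277.574  157.4335] 484.0 [617.1   8.3  53.6  50.   80.8]
[217.9734 233.6214] 508.0 [456.2 133.3  53.2  53.8  71.8]
[348.2056 227.3519] 467.0 [ 469.5 -146.4   48.6   54.7   89.8]
[218.5864 162.2151] 951.5 [610.2 135.3  56.2  97.5  74.4]
[122.3899 199.5977] 5424.0 [527.2 345.2 162.  168.4   7.4]
[437.0899 205.491 ] 5665.5 [ 516.6 -346.5  220.1  141.4    5.7]
side [226.6874 246.503 ] 330.0
side [252.2506 202.7974] 201.5
```

Measured heights (about 47, 28 and 10 mm, biased 5 mm low) confirm the heel choice:
- **Tall heel:** (0.617, 0.008), yaw about -9°
- **Sole:** (0.610, 0.135), yaw about -15°
- **Low heel:** (0.469, -0.147), yaw about -3°
- **Tins:** (0.612, -0.126) and (0.446, -0.014)

Going for the tall heel.

```bash
python3 - <<'E'
from h import *
print("sole corners",tri([[201.4,180.5],[225.7,186.7]],[[231.8,260.7],[250,249.5]]))
E
python3 -m crank '[[0.1,0.177,0,-0.0375,1],[0.1,0.177,0,-0.0375,1],[0.1,0.177,0,-0.0375,1],[0.1,0.177,0,-0.0375,1],[0.1,0.177,0,-0.0375,1],[0.1,0.177,0,-0.0375,1]]'
python3 -m crank '[[0.1,0.177,0,-0.0375,1],[0.1,0.177,0,-0.0375,1],[0.1,0.177,0,-0.0375,1],[0.1,0.177,0,-0.0375,1],[0.1,0.177,0,-0.0375,1],[0.1,0.177,0,-0.0375,1]]'
python3 -m crank '[[0.1,0.177,0,-0.0375,1],[0.1,0.177,0,-0.0375,1],[0.1,0.177,0,-0.0375,1],[0.1,0.177,0,-0.0375,1],[0.1,0.177,0,-0.0375,1],[0.1,0.177,0,-0.0375,1],[0,0,0,0,1],[0,0,0,0,1]]'
```

```text
sole corners [[0.5694 0.174  0.0174 0.0014]
 [0.557  0.1219 0.0118 0.0024]]
clock: 0.6
tcp_pos: [0.3668, -0.414, 0.231]
orientation: [-3.126, -0.306, 0.001]
contact_force: [0.1, 0.4, 0.9]
grip_width: 0.0853
gripper_force: 0.0
clock: 1.1
tcp_pos: [0.4868, -0.2017, 0.2312]
orientation: [3.141, 0.03, -0.0]
contact_force: [0.3, -0.9, -0.9]
grip_width: 0.0856
gripper_force: 0.0
clock: 1.77
tcp_pos: [0.6068, 0.0124, 0.2306]
orientation: [-3.132, 0.236, 0.002]
contact_force: [-0.3, -1.5, 0.2]
grip_width: 0.0851
gripper_force: 0.0
```

```bash
python3 -m crank '[[0,0,-0.2,0,1],[0,0,-0.2,0,1],[0,0,-0.2,0,1],[0,0,-0.16,0,1],[0,0,0,0,1],[0,0,0,0,1]]'
python3 - <<'E'
from h import *
for n in C: cv2.imwrite(f"pics/{n}1.png",r.grab_frame(n))
a=cv2.imread("pics/top1.png")[110:220,190:340];b=cv2.imread("pics/side1.png")[110:280,170:340]
a=cv2.resize(a,(400,293),interpolation=2);b=cv2.resize(b,(400,400),interpolation=2)
o=np.zeros((400,800,3),np.uint8);o[:293,:400]=a;o[:,400:]=b;cv2.imwrite("pics/pair1.png",o)
E
```

```text
clock: 2.27
tcp_pos: [0.6048, 0.0072, 0.0782]
orientation: [3.131, -0.247, -0.007]
contact_force: [1.0, -1.2, 0.5]
grip_width: 0.0851
gripper_force: 0.0
```

View pics/pair1.png

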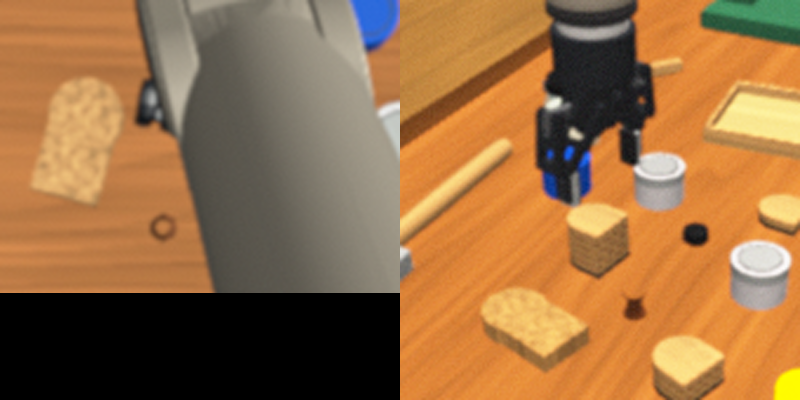

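The side crop shows the open fingers at crop (572,195) and (630,155), straddling the tall heel at (600,235). The arm occludes the top view. Descending.

```bash
python3 -m crank '[[0,0,-0.1,0,1],[0,0,-0.1,0,1],[0,0,-0.1,0,1],[0,0,0,0,1],[0,0,0,0,-0.2],[0,0,0,0,-0.2],[0,0,0,0,-0.2],[0,0,0,0,-0.2]]' 40
python3 -m crank '[[0,0,0,0,-0.2],[0,0,0,0,-0.2],[0,0,0,0,-0.2],[0,0,0,0,-0.2]]'
```

```text
clock: 3.03
tcp_pos: [0.6084, 0.009, 0.0218]
orientation: [-3.131, 0.245, -0.006]
contact_force: [-1.3, -0.5, 6.8]
grip_width: 0.0494
gripper_force: 42.9
clock: 3.37
tcp_pos: [0.6084, 0.009, 0.0217]
orientation: [-3.131, 0.245, -0.006]
contact_force: [-0.4, 0.1, 6.8]
grip_width: 0.0495
gripper_force: 42.9
```

```bash
python3 -m crank '[[0,0,0.1,0,-0.2],[0,0,0.2,0,-0.2],[0,0,0.2,0,-0.2],[0,0,0,0,-0.2],[0,0,0,0,-0.2]]'
python3 -m crank '[[-0.018,-0.175,0,0.032,-0.2],[-0.018,-0.175,0,0.032,-0.2],[-0.018,-0.175,0,0.032,-0.2],[-0.018,-0.175,0,0.032,-0.2],[-0.018,-0.175,0,0.032,-0.2],[-0.018,-0.175,0,0.032,-0.2]]'
python3 -m crank '[[-0.018,-0.175,0,0.032,-0.2],[-0.018,-0.175,0,0.032,-0.2],[-0.018,-0.175,0,0.032,-0.2],[-0.018,-0.175,0,0.032,-0.2],[0,0,0,0,-0.2],[0,0,0,0,-0.2],[0,0,0,0,-0.2]]'
```

```text
clock: 3.78
tcp_pos: [0.609, 0.009, 0.1232]
orientation: [-3.131, 0.246, -0.011]
contact_force: [0.7, -0.6, -2.7]
grip_width: 0.0497
gripper_force: 42.0
clock: 4.28
tcp_pos: [0.5835, -0.2027, 0.1182]
orientation: [-3.141, 0.007, 0.003]
contact_force: [0.3, -0.2, -0.6]
grip_width: 0.0493
gripper_force: 41.9
clock: 4.87
tcp_pos: [0.5698, -0.3405, 0.1181]
orientation: [-3.136, -0.148, 0.002]
contact_force: [0.4, 0.1, -0.9]
grip_width: 0.0497
gripper_force: 42.1
```

```bash
python3 -m crank '[[0.01,0,-0.12,0,-0.2],[0,0,-0.12,0,-0.2],[0,0,-0.1,0,-0.2],[0,0,-0.06,0,-0.2],[0,0,-0.03,0,-0.2],[0,0,0,0,-0.2],[0,0,0,0,-0.2]]'
```

```text
clock: 5.45
tcp_pos: [0.5731, -0.3407, 0.0339]
orientation: [3.138, 0.15, 0.001]
contact_force: [-0.4, -0.8, -0.2]
grip_width: 0.0493
gripper_force: 42.1
```

```bash
python3 -m crank '[[0,0,-0.01,0,-0.2],[0,0,-0.008,0,-0.2],[0,0,0,0,-0.2],[0,0,0,0,-0.2]]'
python3 -m crank '[[0,0,0,0,0.5],[0,0,0,0,0.5],[0,0,0,0,0.5],[0,0,0,0,0.5],[0,0,0.1,0,0.5],[0,0,0.2,0,0.7],[0,0,0.2,0,0.7],[0,0,0.1,0,1]]'
```

```text
clock: 5.78
tcp_pos: [0.5727, -0.3414, 0.0302]
orientation: [3.138, 0.149, 0.001]
contact_force: [0.7, 0.7, -1.1]
grip_width: 0.0494
gripper_force: 42.1
clock: 6.45
tcp_pos: [0.5745, -0.3421, 0.1547]
orientation: [3.135, 0.149, 0.008]
contact_force: [0.3, -0.5, 1.2]
grip_width: 0.0823
gripper_force: 0.0
```

```bash
python3 -m crank '[[0.01,0.2,0,-0.037,1],[0.01,0.2,0,-0.037,1],[0.01,0.2,0,-0.037,1],[0.01,0.2,0,-0.037,1],[0.01,0.2,0,-0.037,1],[0.01,0.2,0,-0.037,1],[0.01,0.2,0,-0.037,1]]'
python3 -m crank '[[0.01,0.2,0,-0.037,1],[0.01,0.2,0,-0.037,1],[0.01,0.2,0,-0.037,1],[0.01,0.2,0,-0.037,1],[0.01,0.2,0,-0.037,1],[0,0,-0.15,0,1],[0,0,-0.2,0,1],[0,0,-0.15,0,1]]'
python3 -m crank '[[0,0,0,0,1],[0,0,0,0,1]]'
```

```text
clock: 7.03
tcp_pos: [0.5863, -0.0594, 0.15]
orientation: [3.137, -0.173, 0.001]
contact_force: [1.4, 0.2, -0.1]
grip_width: 0.0853
gripper_force: 0.0
clock: 7.7
tcp_pos: [0.5961, 0.1401, 0.0482]
orientation: [-3.116, 0.394, -0.001]
contact_force: [-0.7, -0.2, -1.1]
grip_width: 0.0851
gripper_force: 0.0
clock: 7.87
tcp_pos: [0.5953, 0.1385, 0.0487]
orientation: [3.115, -0.397, -0.005]
contact_force: [0.5, -0.2, 0.3]
grip_width: 0.0857
gripper_force: 0.0
```

```bash
python3 -m crank '[[0.015,0,-0.06,0,1],[0,0,-0.06,0,1],[0,0,-0.06,0,1],[0,0,-0.03,0,1],[0,0,0,0,1],[0,0,0,0,1]]'
python3 -m crank '[[0,0,0,0,-0.1],[0,0,0,0,-0.1],[0,0,0,0,-0.1],[0,0,0,0,-0.1],[0,0,0,0,-0.1],[0,0,0,0,-0.1]]' 30
```

```text
clock: 8.37
tcp_pos: [0.5992, 0.1387, 0.0074]
orientation: [3.116, -0.398, -0.001]
contact_force: [0.3, -0.7, -0.1]
grip_width: 0.0851
gripper_force: 0.0
clock: 8.87
tcp_pos: [0.6, 0.139, 0.0085]
orientation: [-3.116, 0.398, -0.002]
contact_force: [-1.5, -0.1, 5.7]
grip_width: 0.0529
gripper_force: 32.1
```

```bash
python3 -m crank '[[0,0,0.1,0,-0.1],[0,0,0.15,0,-0.1],[0,0,0.15,0,-0.1],[0,0,0.1,0,-0.1],[0,0,0,0,-0.1],[0,0,0,0,-0.1]]'
python3 - <<'E'
from h import *
cv2.imwrite("pics/side2.png",r.grab_frame("side"))
E
```

```text
clock: 9.37
tcp_pos: [0.6002, 0.1389, 0.1089]
orientation: [-3.115, 0.398, -0.004]
contact_force: [0.6, 0.1, -0.7]
grip_width: 0.053
gripper_force: 31.8
```

View pics/side2.png

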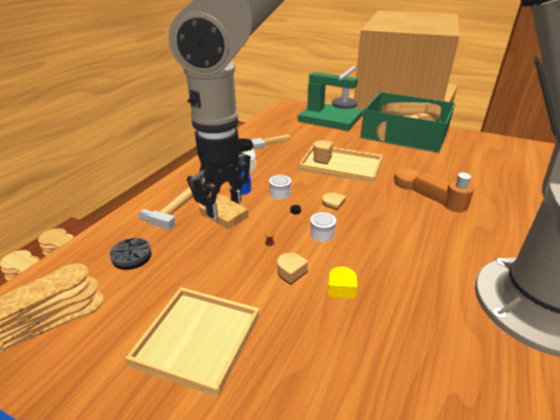

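The sole is held level at (222,208), and the tall heel stands upright in the long tray at (322,152). Carrying the sole to the near half of the long tray.

```bash
python3 -m crank '[[-0.051,-0.188,0,0.034,-0.1],[-0.051,-0.188,0,0.034,-0.1],[-0.051,-0.188,0,0.034,-0.1],[-0.051,-0.188,0,0.034,-0.1],[-0.051,-0.188,0,0.034,-0.1],[-0.051,-0.188,0,0.034,-0.1],[-0.051,-0.188,0,0.034,-0.1]]'
python3 -m crank '[[-0.051,-0.188,0,0.034,-0.1],[-0.051,-0.188,0,0.034,-0.1],[-0.051,-0.188,0,0.034,-0.1],[-0.051,-0.188,0,0.034,-0.1],[-0.051,-0.188,0,0.034,-0.1],[-0.051,-0.188,0,0.034,-0.1],[0,0,0,0,-0.1],[0,0,0,0,-0.1]]'
python3 -m crank '[[0,0,-0.12,0,-0.1],[0,0,-0.12,0,-0.1],[0,0,-0.1,0,-0.1],[0,0,0,0,-0.1],[0,0,0,0,-0.1]]'
```

```text
clock: 10.0
tcp_pos: [0.526, -0.1259, 0.106]
orientation: [-3.139, 0.102, 0.005]
contact_force: [0.7, -0.7, -0.5]
grip_width: 0.0533
gripper_force: 31.8
clock: 10.67
tcp_pos: [0.4641, -0.3526, 0.1058]
orientation: [-3.138, -0.137, 0.005]
contact_force: [0.6, 0.3, -1.2]
grip_width: 0.0532
gripper_force: 31.9
clock: 11.08
tcp_pos: [0.4662, -0.3478, 0.0382]
orientation: [-3.135, -0.15, 0.005]
contact_force: [0.5, -0.3, 0.3]
grip_width: 0.0535
gripper_force: 31.8
```

```bash
python3 -m crank '[[0,-0.015,-0.06,0,-0.1],[0,0,-0.04,0,-0.1],[0,0,-0.005,0,-0.1],[0,0,0,0,-0.1],[0,0,0,0,-0.1]]'
python3 -m crank '[[0,0,0,0,0.5],[0,0,0,0,0.5],[0,0,0,0,0.5],[0,0,0.1,0,0.5],[0,0,0.2,0,0.5],[0,0,0.2,0,1],[0,0,0.05,0,1]]'
```

```text
clock: 11.5
tcp_pos: [0.4671, -0.3531, 0.019]
orientation: [3.138, 0.147, 0.001]
contact_force: [-0.3, 0.2, 0.1]
grip_width: 0.0528
gripper_force: 31.9
clock: 12.08
tcp_pos: [0.4699, -0.3548, 0.1349]
orientation: [3.133, 0.146, 0.012]
contact_force: [0.2, 0.1, -0.0]
grip_width: 0.0846
gripper_force: 0.0
```

```bash
python3 -m crank '[[-0.006,0.174,0,-0.031,1],[-0.006,0.174,0,-0.031,1],[-0.006,0.174,0,-0.031,1],[-0.006,0.174,0,-0.031,1],[-0.006,0.174,0,-0.031,1],[-0.006,0.174,0,-0.031,1],[0,0,-0.15,0,1],[0,0,-0.15,0,1]]'
python3 -m crank '[[0,0,-0.1,0,1],[0,0,0,0,1],[0,0,0,0,1]]'
python3 - <<'E'
from h import *
cv2.imwrite("pics/side3.png",cv2.resize(r.grab_frame("side")[110:260,230:430],None,fx=4,fy=4,interpolation=2))
E
```

```text
clock: 12.75
tcp_pos: [0.462, -0.1421, 0.0701]
orientation: [3.14, -0.076, 0.01]
contact_force: [-0.4, -2.3, 0.3]
grip_width: 0.0855
gripper_force: 0.0
clock: 13.0
tcp_pos: [0.4592, -0.144, 0.0484]
orientation: [-3.14, 0.083, 0.003]
contact_force: [0.9, 0.7, 0.3]
grip_width: 0.0852
gripper_force: 0.0
```

View pics/side3.png

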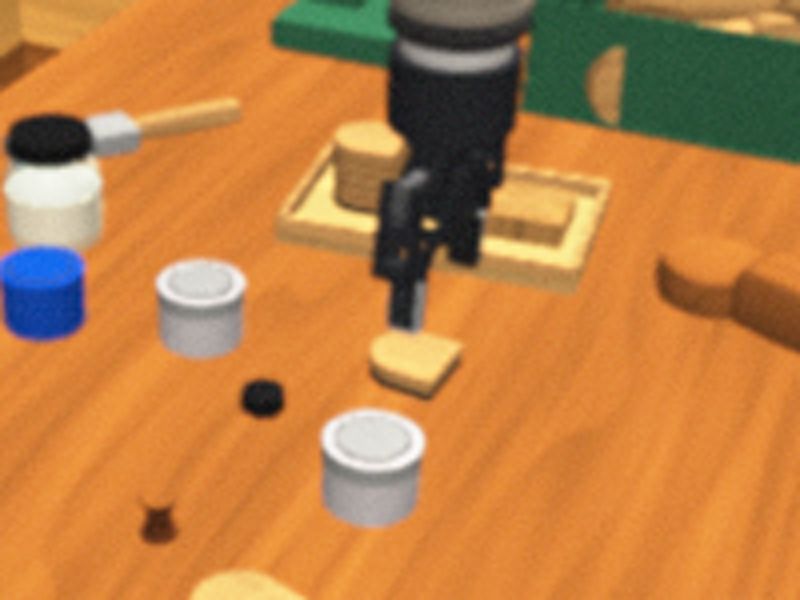

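The sole lies flat in the tray at crop (530,210) and the heel is upright at (370,165). The gripper is above the low heel at (415,360). Descending.

```bash
python3 -m crank '[[0.012,-0.013,-0.07,0,1],[0,0,-0.07,0,1],[0,0,-0.07,0,1],[0,0,-0.03,0,1],[0,0,0,0,1],[0,0,0,0,1]]'
python3 -m crank '[[0,0,0,0,-0.2],[0,0,0,0,-0.2],[0,0,0,0,-0.2],[0,0,0,0,-0.2],[0,0,0,0,-0.2],[0,0,0,0,-0.2]]' 30
python3 -m crank '[[0,0,0.1,0,-0.2],[0,0,0.15,0,-0.2],[0,0,0.15,0,-0.2],[0,0,0.15,0,-0.2],[0,0,0,0,-0.2],[0,0,0,0,-0.2]]'
```

```text
clock: 13.55
tcp_pos: [0.4628, -0.1471, 0.0017]
orientation: [3.14, -0.083, 0.002]
contact_force: [-1.0, 0.2, 0.5]
grip_width: 0.0852
gripper_force: 0.0
clock: 14.05
tcp_pos: [0.4626, -0.147, 0.0015]
orientation: [3.14, -0.083, 0.002]
contact_force: [-0.4, 0.6, 6.5]
grip_width: 0.0494
gripper_force: 30.5
clock: 14.55
tcp_pos: [0.4634, -0.1472, 0.1126]
orientation: [3.139, -0.083, 0.007]
contact_force: [-0.5, -0.2, -0.9]
grip_width: 0.0494
gripper_force: 32.2
```

```bash
python3 -m crank '[[0.006,0.187,0,0.017,-0.2],[0.006,0.187,0,0.017,-0.2],[0.006,0.187,0,0.017,-0.2],[0.006,0.187,0,0.017,-0.2],[0.006,0.187,0,0.017,-0.2],[0.006,0.187,0,0.017,-0.2],[0.006,0.187,0,0.017,-0.2]]'
python3 -m crank '[[0.006,0.187,0,0.017,-0.2],[0.006,0.187,0,0.017,-0.2],[0.006,0.187,0,0.017,-0.2],[0.006,0.187,0,0.017,-0.2],[0.006,0.187,0,0.017,-0.2],[0.006,0.187,0,0.017,-0.2],[0,0,0,0,-0.2],[0,0,0,0,-0.2]]'
python3 -m crank '[[0,0,-0.13,0,-0.2],[0,0,-0.13,0,-0.2],[0,0,-0.1,0,-0.2],[0,0,0,0,-0.2],[0,0,0,0,-0.2]]'
```

```text
clock: 15.13
tcp_pos: [0.4693, 0.1164, 0.1095]
orientation: [3.14, 0.065, -0.003]
contact_force: [-0.1, -0.9, -0.1]
grip_width: 0.0491
gripper_force: 32.1
clock: 15.8
tcp_pos: [0.4759, 0.3419, 0.1092]
orientation: [-3.135, -0.197, 0.004]
contact_force: [0.2, -0.8, -0.6]
grip_width: 0.0495
gripper_force: 32.1
clock: 16.22
tcp_pos: [0.4769, 0.3371, 0.0373]
orientation: [3.133, 0.188, -0.005]
contact_force: [0.4, 0.0, -0.7]
grip_width: 0.0496
gripper_force: 32.1
```

```bash
python3 -m crank '[[0.01,0.01,-0.07,0,-0.2],[0,0,-0.05,0,-0.2],[0,0,-0.012,0,-0.2],[0,0,0,0,-0.2],[0,0,0,0,-0.2]]'
python3 -m crank '[[0,0,0,0,0.5],[0,0,0,0,0.5],[0,0,0,0,0.5],[0,0,0.1,0,0.5],[0,0,0.2,0,0.5],[0,0,0.2,0,1],[0,0,0.1,0,1]]'
python3 - <<'E'
from h import *
cv2.imwrite("pics/side4.png",r.grab_frame("side"))
E
```

```text
clock: 16.63
tcp_pos: [0.4797, 0.3414, 0.0125]
orientation: [3.136, 0.19, 0.0]
contact_force: [1.0, 0.4, -0.6]
grip_width: 0.0496
gripper_force: 32.2
clock: 17.22
tcp_pos: [0.4811, 0.343, 0.137]
orientation: [-3.133, -0.19, -0.007]
contact_force: [0.8, 1.2, 0.3]
grip_width: 0.0846
gripper_force: 0.0
```

View pics/side4.png

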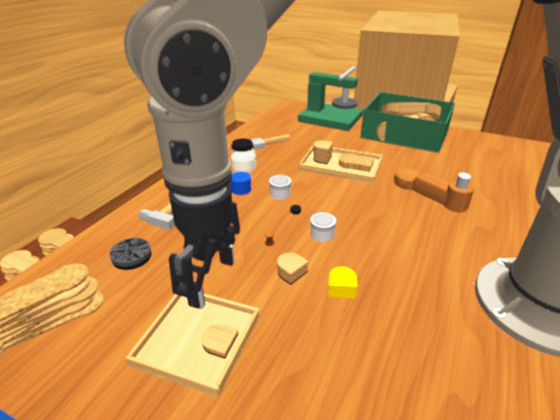

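The low heel lies flat in the square tray at (220,340). Both long-tray parts look right at (322,152) and (356,161). Going to the nearer tin at (322,227) to weigh it.

```bash
python3 -m crank '[[-0.02,-0.198,0,0,1],[-0.02,-0.198,0,0,1],[-0.02,-0.198,0,0,1],[-0.02,-0.198,0,0,1],[-0.02,-0.198,0,0,1]]'
python3 -m crank '[[-0.02,-0.198,0,0,1],[-0.02,-0.198,0,0,1],[-0.02,-0.198,0,0,1],[-0.02,-0.198,0,0,1],[0,0,-0.15,0,1],[0,0,-0.15,0,1],[0,0,0,0,1],[0,0,0,0,1]]'
```

```text
clock: 17.68
tcp_pos: [0.4591, 0.1416, 0.1324]
orientation: [3.136, 0.19, 0.001]
contact_force: [0.6, -0.4, -0.8]
grip_width: 0.0855
gripper_force: 0.0
clock: 18.35
tcp_pos: [0.4425, -0.0148, 0.0717]
orientation: [-3.135, -0.191, 0.005]
contact_force: [0.1, -0.1, 0.1]
grip_width: 0.0855
gripper_force: 0.0
```

```bash
python3 -m crank '[[0.015,0.005,-0.1,0,1],[0,0,-0.1,0,1],[0,0,-0.08,0,1],[0,0,-0.03,0,1],[0,0,0,0,1],[0,0,0,0,-0.1],[0,0,0,0,-0.1],[0,0,0,0,-0.1]]' 60
python3 -m crank '[[0,0,0,0,-0.1],[0,0,0,0,-0.1],[0,0,0,0,-0.1]]'
python3 -m crank '[[0,0,0.1,0,-0.1],[0,0,0.1,0,-0.1],[0,0,0.05,0,-0.1],[0,0,0,0,-0.1],[0,0,0,0,-0.1],[0,0,0,0,-0.1],[0,0,0,0,-0.1],[0,0,0,0,-0.1]]'
for i in 1 2 3; do python3 -m crank '[[0,0,0,0,-0.1]]' | grep contact; done
```

```text
clock: 19.02
tcp_pos: [0.4477, -0.0138, 0.0118]
orientation: [3.136, 0.19, 0.003]
contact_force: [-2.9, 0.4, 19.3]
grip_width: 0.0548
gripper_force: 58.9
clock: 19.27
tcp_pos: [0.4477, -0.0139, 0.0119]
orientation: [3.136, 0.19, 0.004]
contact_force: [-1.8, 1.2, 10.8]
grip_width: 0.0544
gripper_force: 61.3
clock: 19.93
tcp_pos: [0.446, -0.014, 0.0595]
orientation: [-3.136, -0.19, 0.003]
contact_force: [-0.3, -0.6, -1.2]
grip_width: 0.0544
gripper_force: 63.5
contact_force: [-1.1, -0.7, -0.9]
contact_force: [-0.3, 0.4, -1.0]
contact_force: [-1.0, -0.6, -0.4]
```

About 0.9 N, which suggests the empty one. Putting it back and weighing the other for certainty.

```bash
python3 -m crank '[[0,0,-0.1,0,-0.1],[0,0,-0.08,0,-0.1],[0,0,-0.05,0,-0.1],[0,0,0,0,-0.1],[0,0,0,0,-0.1]]'
python3 -m crank '[[0,0,-0.006,0,-0.1],[0,0,0,0,0.2],[0,0,0,0,1],[0,0,0,0,1],[0,0,0,0,1],[0,0,0.1,0,1],[0,0,0.2,0,1],[0,0,0.15,0,1]]'
python3 -m crank '[[0.138,-0.092,0,0,1],[0.138,-0.092,0,0,1],[0.138,-0.092,0,0,1],[0.138,-0.092,0,0,1],[0.138,-0.092,0,0,1],[0.138,-0.092,0,0,1],[0,0,0,0,1],[0,0,0,0,1]]'
```

```text
clock: 20.6
tcp_pos: [0.4464, -0.0139, 0.014]
orientation: [-3.136, -0.19, 0.002]
contact_force: [0.4, -0.0, -1.0]
grip_width: 0.0544
gripper_force: 64.0
clock: 21.27
tcp_pos: [0.4463, -0.0138, 0.1046]
orientation: [-3.135, -0.19, 0.002]
contact_force: [1.1, -0.6, 0.7]
grip_width: 0.0853
gripper_force: 0.0
clock: 21.93
tcp_pos: [0.6131, -0.1258, 0.1028]
orientation: [3.136, 0.186, 0.001]
contact_force: [-0.2, -0.1, -1.0]
grip_width: 0.0854
gripper_force: 0.0
```

```bash
python3 -m crank '[[-0.01,0.004,-0.15,0,1],[0,0,-0.13,0,1],[0,0,-0.1,0,1],[0,0,-0.075,0,1],[0,0,0,0,1],[0,0,0,0,-0.1],[0,0,0,0,-0.1],[0,0,0,0,-0.1]]' 60
python3 -m crank '[[0,0,0,0,-0.1],[0,0,0,0,-0.1],[0,0,0,0,-0.1]]'
python3 -m crank '[[0,0,0.1,0,-0.1],[0,0,0.1,0,-0.1],[0,0,0.05,0,-0.1],[0,0,0,0,-0.1],[0,0,0,0,-0.1],[0,0,0,0,-0.1],[0,0,0,0,-0.1],[0,0,0,0,-0.1]]'
for i in 1 2 3; do python3 -m crank '[[0,0,0,0,-0.1]]' | grep contact; done
```

```text
clock: 22.6
tcp_pos: [0.6114, -0.1236, 0.0142]
orientation: [3.135, 0.19, 0.004]
contact_force: [-0.7, 0.4, -1.3]
grip_width: 0.0544
gripper_force: 63.6
clock: 22.85
tcp_pos: [0.6115, -0.1236, 0.0141]
orientation: [3.135, 0.19, 0.004]
contact_force: [-1.3, 0.3, 6.3]
grip_width: 0.0543
gripper_force: 64.0
clock: 23.52
tcp_pos: [0.6095, -0.1235, 0.0609]
orientation: [-3.135, -0.19, 0.003]
contact_force: [0.0, -0.4, -3.9]
grip_width: 0.0541
gripper_force: 64.4
contact_force: [0.2, -0.1, -4.0]
contact_force: [0.8, 0.1, -3.3]
contact_force: [-0.7, -0.3, -3.0]
```

This one reads about 3.5 N, so it is the full tin. Carrying it to the square tray.

```bash
python3 -m crank '[[0,0,0.15,0,-0.1],[-0.018,0.197,0.1,0,-0.1],[-0.018,0.197,0,0,-0.1],[-0.018,0.197,0,0,-0.1],[-0.018,0.197,0,0,-0.1],[-0.018,0.197,0,0,-0.1],[-0.018,0.197,0,0,-0.1],[-0.018,0.197,0,0,-0.1]]'
python3 -m crank '[[-0.019,0.197,0,0,-0.1],[-0.019,0.197,0,0,-0.1],[-0.019,0.197,0,0,-0.1],[-0.019,0.197,0,0,-0.1],[-0.019,0.197,0,0,-0.1],[0,0,0,0,-0.1],[0,0,0,0,-0.1],[0,0,0,0,-0.1]]'
```

```text
clock: 24.43
tcp_pos: [0.5849, 0.1516, 0.111]
orientation: [3.136, 0.189, 0.0]
contact_force: [0.8, -1.2, -4.5]
grip_width: 0.0549
gripper_force: 65.3
clock: 25.1
tcp_pos: [0.5661, 0.3465, 0.1105]
orientation: [3.135, 0.191, -0.001]
contact_force: [0.9, -1.6, -4.5]
grip_width: 0.0543
gripper_force: 65.2
```

```bash
python3 -m crank '[[0,0.015,-0.13,0,-0.1],[0,0,-0.13,0,-0.1],[0,0,-0.1,0,-0.1],[0,0,-0.05,0,-0.1],[0,0,-0.02,0,-0.1],[0,0,0,0,-0.1],[0,0,0,0,-0.1]]'
```

```text
clock: 25.68
tcp_pos: [0.5673, 0.3497, 0.0259]
orientation: [-3.135, -0.188, -0.002]
contact_force: [-0.4, -1.1, -3.1]
grip_width: 0.0542
gripper_force: 65.4
```

Still about 3 mm up, so I lower it, release, rise, and back off out of the cameras' view.

```bash
python3 -m crank '[[0,0,-0.01,0,-0.1],[0,0,-0.007,0,-0.1],[0,0,0,0,-0.1],[0,0,0,0,-0.1]]'
python3 -m crank '[[0,0,0,0,0.2],[0,0,0,0,0.5],[0,0,0,0,0.5],[0,0,0,0,0.5],[0,0,0.1,0,0.5],[0,0,0.2,0,0.5],[0,0,0.2,0,0.5],[0,0,0.2,0,0.5]]'
python3 -m crank '[[0,0,0.2,0,0.5],[0.06,-0.19,0,0,0.5],[0.06,-0.19,0,0,0.5],[0.06,-0.19,0,0,0.5],[0.06,-0.19,0,0,0.5],[0,-0.2,0,0,0.5],[0,-0.2,0,0,0.5],[0,-0.2,0,0,0.5]]'
python3 - <<'E'
from h import *
for n in C: cv2.imwrite(f"pics/{n}5.png",r.grab_frame(n))
E
```

```text
clock: 26.02
tcp_pos: [0.5667, 0.3501, 0.0222]
orientation: [-3.135, -0.19, -0.002]
contact_force: [-0.1, -0.2, -1.6]
grip_width: 0.0543
gripper_force: 65.4
clock: 26.68
tcp_pos: [0.5659, 0.3497, 0.163]
orientation: [3.136, 0.19, -0.001]
contact_force: [1.0, 1.0, 0.6]
grip_width: 0.0641
gripper_force: 0.0
clock: 27.35
tcp_pos: [0.6143, 0.076, 0.2018]
orientation: [-3.136, -0.19, -0.001]
contact_force: [0.4, 0.1, 1.3]
grip_width: 0.0641
gripper_force: 0.0
```

View pics/side5.png

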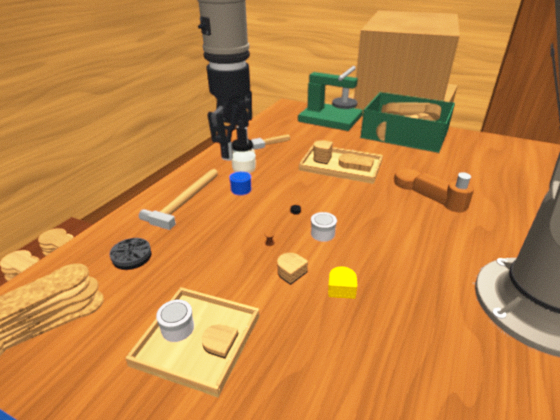

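View pics/top5.png

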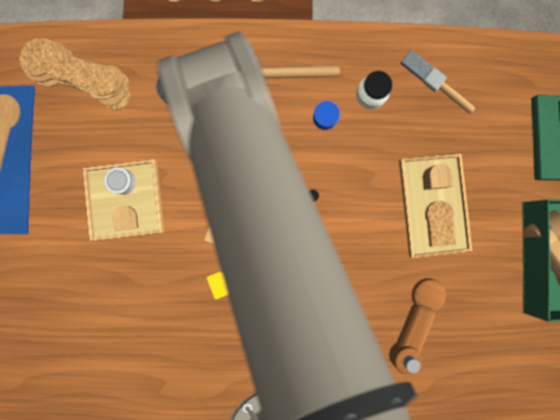

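Square tray: the tin at (118,181) and the low heel at (124,217) in the top view are both flat inside. Long tray: the tall heel at (438,176) and the sole at (441,223) are flat inside. The middle heel and the empty tin are where they should be in the side view, at (292,266) and (322,227). The arm touches nothing.

```bash
python3 -m crank '[[0,0,0,0,0.5],[0,0,0,0,0.5],[0,0,0,0,0.5]]' | head -1; python3 -c "
from bench import r
print(r.hand_in())"
```

```text
clock: 27.7
the job is handed in; nothing more can be done
None
```

I handed the job in at 27.7 s: the tall heel and cork half sole are in the long tray, and the low heel and full tin (about 3.5 N, against 0.9 N for the other) are in the square tray; the middle heel was left alone, and the empty tin is upright back in its place on the bench.

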